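# Grade a tray of mixed nuts

### The job

Grade the nuts in the tin tray by size: carry the full tray level to the head of the grader, rest it lightly across the steel sill with its mouth over the feed deck, and tip it on the sill, keeping it resting there until the last nut has rolled out, gently enough that every nut runs down into the lane for its size. Then stand the empty tray back on the bench, clear of the grader, without spilling a nut, leaning hard on the grader or shifting the other things on the bench.

Things in the scene. Friction and masses are not known exactly. Their poses are not given: they have to be found in the camera images.
- tray: Tin pouring tray, loose on the bench, holding all the nuts; 0.17 to 0.28 kg empty. Origin: centre of the underside of its flat floor. x points out of the open mouth, y left, z up. Floor 4 mm thick, flat from x = -50 to +50 mm, then bent up into a lip. Outer sides at y = +-53 mm, 40 mm high; back wall at x = -52 mm, 42 mm high.
- tray_grip (a point): Middle of the tray's wooden handle, where to take it: x = -105, y = 0, z = 26 mm in the tray's frame, same axes. The handle is a bar 18 x 18 mm in section, lying along x from -152 to -58 mm; its sides face +y and -y. Held here the loaded tray is nose-heavy (about 0.3 N m) and can pivot in a weak grip: grip firmly, 80 N or more.
- tray_mouth (a point): Middle of the upper edge of the tray's lip: x = 79, z = 14 mm in the tray's frame, same axes. The floor rises to it at 20 degrees from x = 50 mm and the mouth above it is open (100 mm wide inside): the nuts gather behind the lip and roll out over it once the mouth is tilted down by more than about 20 degrees.
- grader: Wooden nut grader fixed to the bench, 241 mm wide (x), 370 mm long (y). Origin on the bench, on the track's midline; z up. Nuts run down it along -y: over the sill, down a feed deck, then along cranked rods above three lanes. The lanes share a floor that slopes down at 10 degrees towards +x to a front lip 52 mm high at x = 150 mm.
- sill (a point): Middle of the top of the sill, a round steel rod 10 mm thick and 150 mm long (along the grader's x) at the head of the grader, 164 mm above the bench, at y = 179 mm in the grader's frame; same axes as the grader. The tray rests across it, its mouth towards -y.
- feed_deck (a point): Middle of the top of the feed deck at its upper end, 4 mm past the sill and 14 mm below its top; grader's axes. The deck falls at 12 degrees along -y for 70 mm between two upright cheeks, 128 mm apart inside at the sill and 98 mm at the lower end, rising about 28 mm above the sill.
- rods (a point): Between the upper ends of the steel rods, on the track's midline; grader's axes. Four 8 mm rods 220 mm long fall at 10 degrees along -y between side boards 30 mm above them. The three gaps between them are 21 mm for the first 120 mm, then the rods are cranked outwards to gaps of 30 mm. A nut drops through where the gap exceeds its size; walnuts roll off the lower end.
- lane_small (a point): Lane under the upper half of the rods, where hazelnuts drop: point on its sloped floor in the open part, 110 mm along the grader's x from the midline, 40 mm behind the front lip, midway across; grader's axes. The lane is 186 mm across (y).
- lane_middle (a point): Lane under the lower half of the rods, where macadamias drop: point on its floor, 40 mm behind the front lip, midway across; grader's axes. The lane is 94 mm across (y).
- lane_large (a point): Lane beyond the lower end of the rods, for walnuts: point on its floor, 40 mm behind the front lip, midway across; grader's axes. The lane is 60 mm across (y).
- walnut1: walnut in its shell, a ball 36 mm across, 18 g. Origin: its centre. Smooth; starts in the tray and rolls freely.
- walnut2: walnut in its shell, a ball 36 mm across, 18 g. Origin: its centre. Smooth; starts in the tray and rolls freely.
- macadamia1: macadamia in its shell, a ball 26 mm across, 12 g. Origin: its centre. Smooth; starts in the tray and rolls freely.
- macadamia2: macadamia in its shell, a ball 26 mm across, 12 g. Origin: its centre. Smooth; starts in the tray and rolls freely.
- macadamia3: macadamia in its shell, a ball 26 mm across, 12 g. Origin: its centre. Smooth; starts in the tray and rolls freely.
- hazelnut1: hazelnut in its shell, a ball 18 mm across, 10 g. Origin: its centre. Smooth; starts in the tray and rolls freely.
- hazelnut2: hazelnut in its shell, a ball 18 mm across, 10 g. Origin: its centre. Smooth; starts in the tray and rolls freely.
- hazelnut3: hazelnut in its shell, a ball 18 mm across, 10 g. Origin: its centre. Smooth; starts in the tray and rolls freely.
- sugar_bowl: Pewter sugar bowl with two loop handles, 104 mm across (156 mm over the handles), 58 mm high. Bystander. Origin: centre of its underside.
- milk_jug: Pewter milk jug with a loop handle and a short spout, 104 mm across, about 66 mm high. Bystander. Origin: centre of its underside.
- nutcracker: Steel nutcracker lying on the bench, about 145 x 50 mm, 12 mm thick. Bystander. Origin: on the bench under its middle.
- spoon: Spoon with a wooden handle lying on the bench, 170 mm long. Bystander. Origin: on the bench under its middle.
- nut_cup: Terracotta cup, 72 mm across, 75 mm high. Bystander. Origin: centre of its underside.
Mind the look-alikes: they are no part of the job. Leave any black or purple look-alike of the walnut1 alone.

How it is judged:
By the outcome, as a careful person would: the job done as asked, in the order asked, and still so for the second after the job is handed in, with the robot touching nothing.
It also fails if it takes over 61 s, if anything falls off the work surface, if the arm or the gripper's body presses on something with over 40 N, if the wrist force passes 120 N, or if a joint passes its speed limit or range.

### The arm

A 6-joint arm with a two-finger parallel gripper is mounted at the origin on the work surface. World frame = base frame: x ahead of the robot, y to its left, z up, the work surface at z = 0. Lengths are in mm, angles in rad, forces in N, time in s.
With the tool pointing down it reaches from about 350 to 875 mm from the base axis. Payload 4.2 kg.
Tool frame: the origin (TCP) lies midway between the tips of the shut fingers; the grasp point (between the pads) lies 19 mm behind it (arm.grasp_offset is the distance from the TCP to the grasp point, in mm); z points along the fingers, y is the line along which they close (so a half turn about z gives the same grasp; the last joint's range is limited). The gripper opens to 85 mm and grips with 20 to 120 N. Pads are 22 mm wide; open, the fingers measure 114 mm over their backs; the gripper's body (76 mm by 85 mm) begins 54 mm behind the grasp point. The pads swing forward as they close: fully open they stand 13 mm farther back than shut.
Start: joints at [-0.962, 0.385, 0.008, 0, -1.194, -0.259], TCP at [214.208, -587.124, 231.312] pointing down, gripper open.
Joint ranges: [-3.14, 3.14], [-1.21, 2.06], [-1.07, 1.41], [-3.16, 2.05], [-2.99, -0.16], [-3.1, 3.1]. Speed limits (rad/s): [2.79, 2.79, 3.14, 3.14, 3.14, 3.14].

### API

Orientations are given as a unit quaternion [x, y, z, w].
In Python, from bench import arm gives the robot as it stands. The module is installed in compiled form; this text tells all that it offers.
- The arm moves only by the tool servo_tool, never from a script. Its argument "increments" is a list of rows, each a list of 7 numbers: the opening, from 0 (shut) to 1 (fully open), then the shift along the tool's x, y, z in m, then the turn, a rotation vector about the tool's x, y, z in degrees. In form: [[grip, x, y, z, ax, ay, az], ...]. A call has 1 to 12 rows; each row is the pose to reach, as a shift and turn from the pose commanded when the call began, along the tool's axes at that moment; what a row does not reach only later rows make up. A row lasts 1/8 s, in which the tool goes at most 62.5 mm and 10.7 degrees, less where a joint would pass 70% of its speed; a pose out of reach is approached as far as the arm can. A call with a gripper value outside its range is refused whole. The fingers move at their own pace and stop on an object; the grip force is fixed at half the most. Time passes only in rows, so rows that repeat a pose let the fingers close. It gives the time, the measured TCP pose, the force, the opening and the grip force at its end, in the units of the state.
- arm.read_state(): the state, without advancing time (a new reading comes with each control period).
- arm.get_image(name): name is "scene" or "side" or "wrist"; returns a dict with "color" (400x640x3 uint8, red, green, blue), "fx", "fy", "cx", "cy" (pixels), "rvec" (rotation vector, rad) and "tvec" (3), from world to camera coordinates, as OpenCV has them; the wrist camera has in their place "hand_eye" (4x4, takes a point from camera to tool coordinates, whose origin is the TCP and whose axes are the flange's). Camera axes: x right, y down, z forward; pixel columns grow to the right and rows downward; lengths in mm; the calibration is good to about 2 mm. The wrist camera is an equidistant fisheye: a pixel r from the principal point sees the ray r / f radians off the axis. A picture is of the moment at which its call begins: read the wrist's pose just before it. There is no depth.
- arm.job_done(): hands the job in; it is judged then, once.
Trained networks look in the newest picture that a camera, given by its name, has taken for a name from the list of things; names that differ only in an ending like _2 or _b are one class to them, and where a whole thing is asked for, a point or a joint stands for the part that bears it (a point fixed in the world has none). Each returns a list of dicts, best first, with "p" (0 to 1); they miss things now and then, are a little off and sometimes report something else, mostly with a low value. They report only what shows in the picture. A call takes as long as a camera call. They do not tell look-alikes from the thing itself.
- arm.look_for(camera, thing): "box" ([centre column, centre row, width, height] in pixels, round what is visible of it).
- arm.spot_point(camera, thing): "centre" ([column, row] in pixels: a listed point, or the origin of a listed thing).
The state is a dict: "clock": time; "joints": joint angles; "joint_vel": joint speeds; "joint_efforts": joint torques, N m; "position": TCP position; "ee_rot": TCP orientation; "contact_force": force on the tool from outside, world axes, zero at the start; "wrist_torque": the same for the moment, N m; "gripper_width": finger opening in mm; "grasp_force": force on a finger pad.
Only numpy, scipy, OpenCV 4.12 (cv2) and the standard library are available. Lean on these libraries where they do the work, as an engineer would, in place of code of your own. Each camera call takes 0.05 s, during which the arm holds its last target. There are 200 camera calls.

## Working session

There is one attempt and no reset: what is moved stays moved. The work goes in short steps, Python scripts to look and compute and a tool call to move; the robot and the scene stay as the last step left them, time stands still between calls to the robot, and variables do not carry over. Pictures are saved under pics/ and viewed, at most 10 in all, crops included, and the job is handed in when it is done.

Besides the shell and the picture viewer there is one more tool, called after "Request:" by a JSON object that holds its "api" and its "payload". servo_tool: Moves the arm, as the interface text tells. Its arguments: {"type":"object","properties":{"increments":{"type":"array","items":{"type":"array","items":{"type":"number"}}}},"required":["increments"]}

```bash
mkdir -p pics
cat > h.py <<'E'
import numpy as np, cv2
from bench import arm
from scipy.spatial.transform import Rotation as R
def ray(im,px):
    Rm=R.from_rotvec(np.ravel(im['rvec'])).as_matrix(); t=np.ravel(im['tvec'])
    d=np.array([(px[0]-im['cx'])/im['fx'],(px[1]-im['cy'])/im['fy'],1.])
    return -Rm.T@t, Rm.T@d/np.linalg.norm(d)
def onz(im,px,z):
    o,d=ray(im,px); return o+d*(z-o[2])/d[2]
def tri(rs):
    A=np.zeros((3,3));b=np.zeros(3)
    for o,d in rs:
        P=np.eye(3)-np.outer(d,d);A+=P;b+=P@o
    p=np.linalg.solve(A,b); return p,[round(float(np.linalg.norm((np.eye(3)-np.outer(d,d))@(p-o))),1) for o,d in rs]
def proj(im,p):
    Rm=R.from_rotvec(np.ravel(im['rvec'])).as_matrix(); c=Rm@np.asarray(p,float)+np.ravel(im['tvec'])
    return np.array([im['fx']*c[0]/c[2]+im['cx'],im['fy']*c[1]/c[2]+im['cy']])
E
python3 - <<'E'
from h import *
I={n:arm.get_image(n) for n in('scene','side')}
for n in I: cv2.imwrite(f'pics/{n}0.png',I[n]['color'][:,:,::-1])
for n in I: print(n,ray(I[n],(320,200)))
for th in['tray','tray_grip','tray_mouth','grader','sill','feed_deck','rods','lane_small','lane_middle','lane_large']:
    r={}
    for n in I:
        s=arm.spot_point(n,th)[:3]; print(th,n,[(np.round(x['centre']).tolist(),round(x['p'],2)) for x in s])
        if s: r[n]=s[0]['centre']
    if len(r)==2: print('  ',*tri([ray(I[n],r[n]) for n in r]))
E
```

```text
scene (array([1292.87335785,  133.43826725, 1041.9205931 ]), array([-0.60393538, -0.04174526, -0.79593932]))
side (array([ 377.76600995, 1009.12667467,  794.00450298]), array([ 0.17375597, -0.79206019, -0.58519187]))
tray scene [([395.0, 212.0], 0.61), ([397.0, 197.0], 0.24)]
tray side [([326.0, 288.0], 0.72), ([332.0, 289.0], 0.63)]
   [525.89707024 296.9226786   -6.33721774] [2.9, 2.9]
tray_grip scene [([419.0, 232.0], 0.79), ([383.0, 202.0], 0.51)]
tray_grip side [([284.0, 290.0], 0.97), ([339.0, 279.0], 0.53)]
   [616.87437731 353.12646814  30.14302228] [3.2, 3.2]
tray_mouth scene [([418.0, 267.0], 0.64), ([380.0, 187.0], 0.58)]
tray_mouth side [([352.0, 276.0], 0.83)]
   [564.11413229 308.394461   -38.78976032] [123.5, 123.5]
grader scene [([239.0, 220.0], 0.96), ([395.0, 210.0], 0.16)]
grader side [([332.0, 185.0], 0.59)]
   [ 589.7603836  -147.49152395    6.57043996] [1.8, 1.8]
sill scene []
sill side [([319.0, 171.0], 0.78)]
feed_deck scene [([298.0, 188.0], 0.84), ([358.0, 280.0], 0.35)]
feed_deck side []
rods scene [([261.0, 170.0], 0.67), ([274.0, 193.0], 0.6), ([392.0, 214.0], 0.3)]
rods side [([326.0, 170.0], 0.76), ([333.0, 271.0], 0.36)]
   [567.77332039 -51.16464184 158.35161005] [34.1, 34.1]
lane_small scene [([261.0, 249.0], 0.65)]
lane_small side [([295.0, 189.0], 0.61)]
   [694.91855677 -67.52029903  31.01024078] [1.1, 1.1]
lane_middle scene [([207.0, 246.0], 0.67)]
lane_middle side [([307.0, 170.0], 0.97)]
   [ 687.71661472 -216.55670426   15.72899017] [2.4, 2.4]
lane_large scene [([176.0, 244.0], 0.88), ([239.0, 220.0], 0.58), ([380.0, 186.0], 0.51)]
lane_large side [([309.0, 160.0], 0.62), ([310.0, 276.0], 0.17)]
   [ 693.3710164  -294.24270571   16.80636019] [10.6, 10.6]
```

View pics/scene0.png

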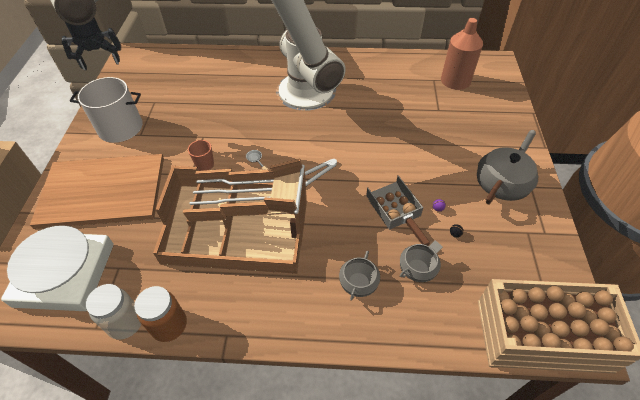

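View pics/side0.png

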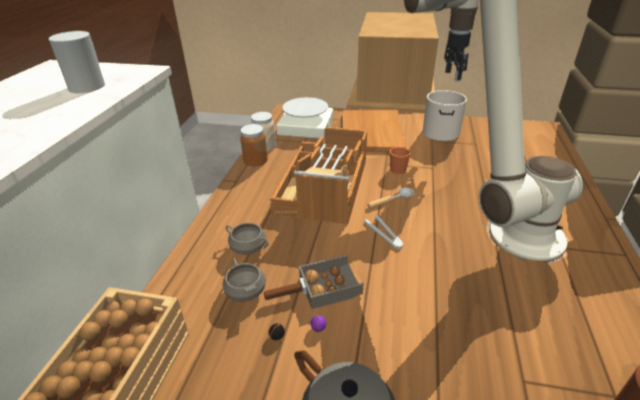

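The tray is at scene (395,205) and side (330,280), with its handle at scene (418,231) and side (284,290). The grader is at scene (235,215), sill end at (300,187). The look-alikes are a purple ball at (438,205) and a black one at (456,230), both to be left alone. The only handled tin tray is at (395,205). The jug (420,262) and the bowl (360,275) are not trays. I'll check the choice in close crops.

Run:
```python
from h import *
a=cv2.imread('pics/scene0.png');b=cv2.imread('pics/side0.png')
def cr(i,x,y,w,h,s):return cv2.resize(i[y:y+h,x:x+w],None,fx=s,fy=s,interpolation=cv2.INTER_CUBIC)
cv2.imwrite('pics/c1.png',np.vstack([np.hstack([cr(a,360,165,100,75,4),cr(b,260,245,100,75,4)]),np.hstack([cr(a,245,140,100,75,4),cr(b,270,150,100,75,4)])]))
```

```text
(no output)
```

View pics/c1.png

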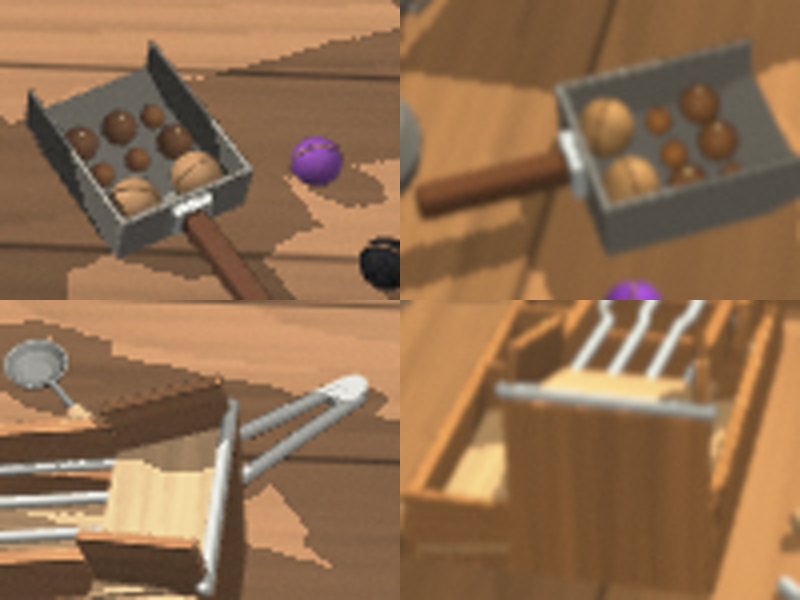

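Run:
```python
from h import *
I={n:arm.get_image(n) for n in('scene','side')}
P={'backR':((422.5,208),(311.8,300)),'backL':((389.5,223.7),(299.5,267)),'tipR':((397.5,175.5),(360,286)),'tipL':((367.5,188),(347.5,255.5)),
'grip':((419,232),(284,290)),'sill+x':((296.8,212),(295,172)),'sill-x':((303,165.7),(348.7,178)),'fork':((360+48,165+51.5),(260+43,245+41))}
for k,(a,b) in P.items():
    p,e=tri([ray(I['scene'],a),ray(I['side'],b)]); print(k,np.round(p,1),e)
for th in['walnut1','milk_jug','sugar_bowl','nutcracker','spoon','nut_cup']:
    r=[]
    for n in I:
        s=arm.spot_point(n,th)
        if s: r.append(ray(I[n],s[0]['centre'])); print(th,n,np.round(s[0]['centre']),round(s[0]['p'],2))
    if len(r)==2: print('   ',np.round(tri(r)[0]),tri(r)[1])
print(arm.read_state())
```

```text
backR [542.3 370.1  33.2] [0.7, 0.7]
backL [597.7 274.2  33.3] [2.1, 2.1]
tipR [434.9 307.3  38.7] [5.0, 5.0]
tipL [482.6 215.8  40.2] [0.0, 0.0]
grip [617.4 352.7  29.3] [3.1, 3.1]
sill+x [663.2  32.2 160.6] [0.6, 0.6]
sill-x [509.4  34.9 159. ] [1.0, 1.0]
fork [572.6 328.7  30.6] [1.6, 1.6]
walnut1 scene [441. 202.] 0.69
walnut1 side [277. 335.] 0.68
    [566. 447.  45.] [44.1, 44.1]
milk_jug scene [418. 270.] 0.82
milk_jug side [246. 288.] 0.57
    [720. 346.   6.] [4.2, 4.2]
sugar_bowl scene [354. 278.] 0.76
sugar_bowl side [248. 246.] 0.67
    [760. 186.   6.] [6.6, 6.6]
nutcracker scene [316. 173.] 0.75
nutcracker side [385. 233.] 0.53
    [395.  61.  -2.] [1.3, 1.3]
spoon scene [298. 188.] 0.65
spoon side [390. 202.] 0.79
    [422. -11.  18.] [46.5, 46.5]
nut_cup scene [204. 165.] 0.88
nut_cup side [394. 174.] 0.71
    [ 385. -292.   -8.] [9.6, 9.6]
{'clock': 1.8, 'joints': array([-9.62404074e-01,  3.84670151e-01,  7.90689850e-03, -2.35949636e-05,
       -1.19397015e+00, -2.58601201e-01]), 'joint_vel': array([-0.00020098,  0.00115834, -0.00198877,  0.00018319,  0.00089873,
       -0.00048597]), 'joint_efforts': array([-7.65497552e-04, -3.92084527e+01,  1.88614154e+01,  4.19070527e+00,
       -4.64739314e-04, -1.41864393e-05]), 'position': array([ 214.21594432, -587.12770595,  231.32931176]), 'ee_rot': array([-1.74000984e-01,  9.84745478e-01, -2.39458006e-05,  2.31715362e-05]), 'contact_force': array([-0.13030467,  0.05698818,  0.7519116 ]), 'wrist_torque': array([-0.01402404, -0.03751395,  0.04444486]), 'grasp_force': 0.0, 'gripper_width': 85.53739266635661}
```

The crops show the tray with all eight nuts, its handle trailing to the lower right. The sill rod runs from scene (297,212) to (303,166). The tray's mouth heading is about -151° and its grip is near (617,350,26). The sill middle is near (587,33.5,164). I'll move above the handle, staying high over the grader.

Request:
{"api": "servo_tool", "payload": {"increments": [[1,0,0,-0.05,0,0,0],[1,-0.35,0.371,-0.05,0,0,-5],[1,-0.35,0.371,-0.05,0,0,-5],[1,-0.35,0.371,-0.05,0,0,-5],[1,-0.35,0.371,-0.05,0,0,-5],[1,-0.35,0.371,-0.05,0,0,-5],[1,-0.35,0.371,-0.05,0,0,-5],[1,-0.35,0.371,-0.05,0,0,-5],[1,-0.35,0.371,-0.05,0,0,-5],[1,-0.5,0.53,-0.05,0,0,-9],[1,-0.6,0.636,-0.03,0,0,-9],[1,-0.7,0.742,0.05,0,0,-9]]}}

```text
clock: 3.3
position: [486.4, 44.9, 263.6]
ee_rot: [-0.251, 0.968, 0.0, 0.002]
contact_force: [0.8, -0.8, -0.6]
gripper_width: 85.3
grasp_force: 0.0
```

Request:
{"api": "servo_tool", "payload": {"increments": [[1,-0.13,0.1,0.02,0,0,0],[1,-0.13,0.1,0.02,0,0,0],[1,-0.263,0.203,0.1,0,0,0],[1,-0.263,0.203,0.1,0,0,0],[1,-0.263,0.203,0.134,0,0,0],[1,-0.263,0.203,0.134,0,0,0],[1,-0.263,0.203,0.134,0,0,0],[1,-0.263,0.203,0.134,0,0,0],[1,-0.263,0.203,0.134,0,0,0]]}}

```text
clock: 4.42
position: [617.2, 347.2, 130.9]
ee_rot: [-0.25, 0.968, 0.001, 0.001]
contact_force: [-0.3, -0.2, 0.4]
gripper_width: 85.5
grasp_force: 0.0
```

Run:
```python
from h import *
s=arm.read_state(); im=arm.get_image('wrist')
cv2.imwrite('pics/w1.png',im['color'][:,:,::-1])
p=s['position'];T=R.from_quat(s['ee_rot']);print(p,T.as_matrix().round(3).tolist(),s['joints'].round(2),s['clock'])
H=np.array(im['hand_eye']);f=im['fx']
def wr(px,z):
    u=np.array([px[0]-im['cx'],px[1]-im['cy']]);r=np.hypot(*u);t=r/f
    d=np.r_[np.sin(t)*u/r,np.cos(t)] if r>0 else np.array([0,0,1.])
    o=p+T.apply(H[:3,3]);d=T.apply(H[:3,:3]@d);return o+d*(z-o[2])/d[2]
for th,z in(('tray_grip',26),('tray',0),('tray_mouth',14)):
    for q in arm.spot_point('wrist',th)[:2]: print(th,np.round(q['centre']),round(q['p'],2),wr(q['centre'],z).round(1))
```

```text
[617.22167755 347.17297588 130.87947884] [[-0.875, -0.485, 0.003], [-0.485, 0.875, 0.002], [-0.003, 0.0, -1.0]] [ 0.74  0.6   0.1   0.   -1.07 -1.81] 4.425
tray_grip [321. 197.] 0.57 [617.3 350.3  26. ]
tray [322.  73.] 0.98 [526.1 300.8   0. ]
```

View pics/w1.png

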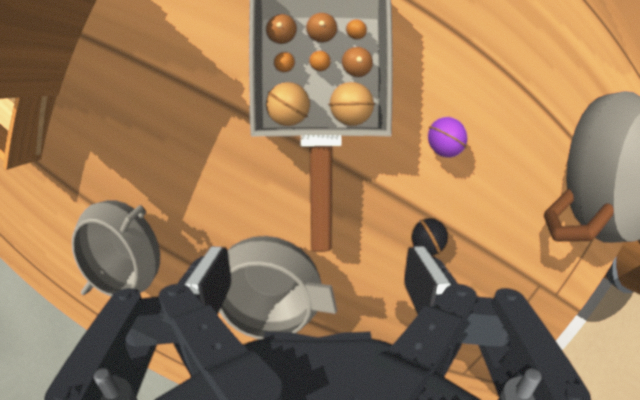

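The wrist view shows the handle vertical at column 321, rows 147–248, aligned with the tool. The black ball (430,235) and jug (268,285) are just clear of the fingers. Going down and gripping.

Request:
{"api": "servo_tool", "payload": {"increments": [[1,-0.002,0.0025,0.04,0,0,0],[1,-0.002,0.0025,0.08,0,0,0],[1,-0.002,0.0025,0.105,0,0,0],[1,-0.002,0.0025,0.12,0,0,0],[1,-0.002,0.0025,0.124,0,0,0],[0.5,-0.002,0.0025,0.124,0,0,0],[0,-0.002,0.0025,0.124,0,0,0],[0,-0.002,0.0025,0.124,0,0,0],[0,-0.002,0.0025,0.124,0,0,0],[0,-0.002,0.0025,0.124,0,0,0],[0,-0.002,0.0025,0.124,0,0,0],[0,-0.002,0.0025,0.124,0,0,0]]}}

```text
clock: 6.12
position: [617.6, 351.1, 5.2]
ee_rot: [-0.251, 0.968, 0.0, 0.0]
contact_force: [-0.4, -1.1, 4.5]
gripper_width: 17.1
grasp_force: 60.7
```

The grip force is fixed at about 60 N, below the advised 80 N. Gripping 25 mm nearer the tray cuts the nose-heavy moment to suit, so I'll regrip there.

Request:
{"api": "servo_tool", "payload": {"increments": [[0.6,0,0,-0.002,0,0,0],[0.6,0,0,-0.002,0,0,0],[0.6,0,0,-0.002,0,0,0],[0.6,0.013,0,-0.002,0,0,0],[0.6,0.025,0,-0.002,0,0,0],[0.2,0.025,0,-0.002,0,0,0],[0,0.025,0,-0.002,0,0,0],[0,0.025,0,-0.002,0,0,0],[0,0.025,0,-0.002,0,0,0],[0,0.025,0,-0.002,0,0,0],[0,0.025,0,-0.002,0,0,0]]}}

```text
clock: 7.5
position: [595.7, 339.0, 7.0]
ee_rot: [-0.251, 0.968, 0.0, 0.0]
contact_force: [-0.3, -0.9, 4.1]
gripper_width: 17.2
grasp_force: 59.2
```

Run:
```python
from h import *
cv2.imwrite('pics/w2.png',arm.get_image('wrist')['color'][:,:,::-1])
```

Request:
{"api": "servo_tool", "payload": {"increments": [[0,0,0,-0.002,0,0,0],[0,0,0,-0.006,0,0,0],[0,0,0,-0.012,0,0,0],[0,0,0,-0.02,0,0,0],[0,0,0,-0.03,0,0,0],[0,0,0,-0.04,0,0,0],[0,0,0,-0.05,0,0,0],[0,0,0,-0.057,0,0,0],[0,0,0,-0.06,0,0,0]]}}

```text
clock: 8.68
position: [595.5, 338.9, 67.3]
ee_rot: [-0.251, 0.968, 0.0, 0.0]
contact_force: [0.0, -0.1, -3.9]
gripper_width: 16.9
grasp_force: 58.5
```

Run:
```python
from h import *
b=arm.get_image('wrist')['color'][:,:,::-1];a=cv2.imread('pics/w2.png')
cv2.imwrite('pics/w23.png',np.hstack([a[0:300,150:490],b[0:300,150:490]]))
s=arm.read_state();print(s['contact_force'],s['wrist_torque'])
```

```text
[-0.88866611  0.02118075 -2.60917289] [ 0.09380656 -0.22307562 -0.04395651]
```

View pics/w23.png

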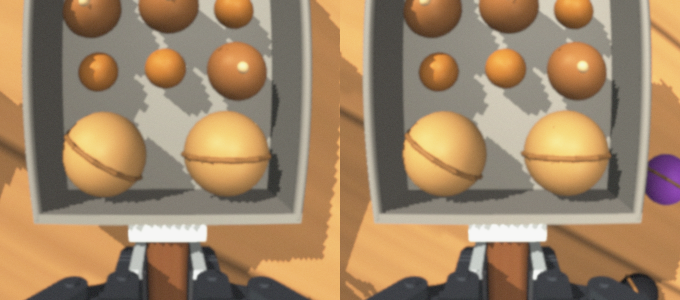

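No pivoting: the tray sits identically in the grip before and after the lift, with the walnuts at (103,155) and (225,155) in each half. Now a level lift and swing to face the grader.

Request:
{"api": "servo_tool", "payload": {"increments": [[0,0.001,-0.002,-0.005,0,0,-2],[0,0.004,-0.006,-0.016,0,0,-6],[0,0.009,-0.013,-0.032,0,0,-12],[0,0.0136,-0.0195,-0.047,0,0,-18],[0,0.018,-0.026,-0.063,0,0,-24],[0,0.0227,-0.0325,-0.079,0,0,-30],[0,0.027,-0.039,-0.095,0,0,-37],[0,0.032,-0.0455,-0.111,0,0,-43],[0,0.036,-0.052,-0.126,0,0,-49],[0,0.041,-0.0585,-0.142,0,0,-55],[0,0.044,-0.063,-0.153,0,0,-59],[0,0.0454,-0.065,-0.158,0,0,-61]]}}

```text
clock: 10.22
position: [587.1, 259.4, 225.3]
ee_rot: [0.708, -0.706, -0.0, -0.0]
contact_force: [-0.7, -0.2, -2.2]
gripper_width: 17.0
grasp_force: 58.6
```

Request:
{"api": "servo_tool", "payload": {"increments": [[0,0.003,0,0,0,0,-0.2],[0,0.01,0,0,0,0,-0.2],[0,0.02,0,0.002,0,0,-0.2],[0,0.035,0,0.004,0,0,-0.2],[0,0.05,0,0.007,0,0,-0.2],[0,0.065,0,0.01,0,0,-0.2],[0,0.08,0,0.012,0,0,-0.2],[0,0.09,0,0.014,0,0,-0.2],[0,0.097,0,0.015,0,0,-0.2],[0,0.1,0,0.015,0,0,-0.2],[0,0.1015,0,0.015,0,0,-0.2]]}}

```text
clock: 11.6
position: [587.4, 158.5, 209.7]
ee_rot: [0.709, -0.706, 0.0, -0.0]
contact_force: [-0.3, 0.4, -3.0]
gripper_width: 17.0
grasp_force: 58.6
```

Run:
```python
from h import *
a=arm.get_image('scene')['color'][:,:,::-1];b=arm.get_image('side')['color'][:,:,::-1]
cv2.imwrite('pics/scene1.png',a);cv2.imwrite('pics/side1.png',b)
def cr(i,x,y,w,h,s):return cv2.resize(i[y:y+h,x:x+w],None,fx=s,fy=s,interpolation=cv2.INTER_CUBIC)
cv2.imwrite('pics/c2.png',np.hstack([cr(a,235,110,130,190,3),cr(b,262,120,130,190,3)]))
s=arm.read_state();print(s['position'],s['contact_force'],s['joints'].round(2))
```

```text
[587.35556308 158.59219357 209.64300286] [ 1.07224213  0.81427112 -3.43736226] [ 0.53  0.37 -0.07  0.   -1.13 -0.53]
```

View pics/c2.png

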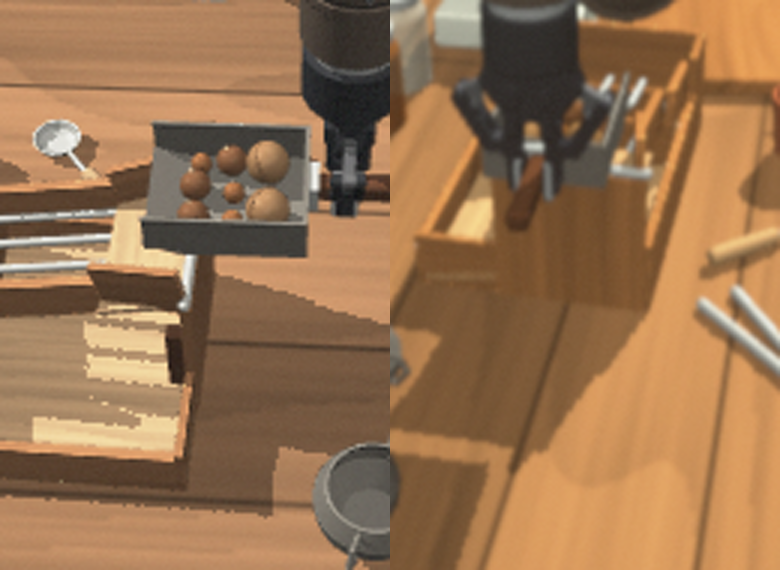

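The tray hangs level over the sill with its eight nuts in it. The sill's near end shows at crop (183,305). I'll check lateral alignment numerically from the cheek and sill picks.

Run:
```python
from h import *
S=arm.get_image('scene');D=arm.get_image('side')
for px in((265,199.2),(291.7,201.7),(300.2,160)): print('cheek',onz(S,px,192).round(1))
for px in((296.8,212),(303,165.7)): print('sillS',onz(S,px,160).round(1))
for px in((295,172),(348.7,178)): print('sillD',onz(D,px,160).round(1))
for px in((297,217.5),(345.3,222)): print('blk bottom D',onz(D,px,0).round(1))
p=arm.read_state()['position']
# tray points predicted
for n,q in(('backL',(-52,53,42)),('backR',(-52,-53,42)),('backRb',(-52,-53,0)),('tipL',(60,53,40)),('tipR',(60,-53,40))):
    w=np.array([p[0]+q[1],p[1]-(q[0]+80),p[2]-7+q[2]]);print(n,w.round(),'scene',proj(S,w).round(1),'side',proj(D,w).round(1))
```

```text
cheek [652.  -44.1 192. ]
cheek [656.4  21.2 192. ]
cheek [520.5  30.3 192. ]
sillS [663.4  32.4 160. ]
sillS [511.5  35.6 160. ]
sillD [663.3  30.4 160. ]
sillD [508.7  35.2 160. ]
blk bottom D [664.2  36.1   0. ]
blk bottom D [516.2  31.4   0. ]
backL [640. 131. 245.] scene [338.  184.4] side [292.2 165.2]
backR [534. 131. 245.] scene [339.3 151.1] side [333.5 169. ]
backRb [534. 131. 203.] scene [338.9 162.6] side [333.5 183.1]
tipL [640.  19. 243.] scene [290.  183.1] side [302.6 144.9]
tipR [534.  19. 243.] scene [294.2 150.2] side [340.8 148.1]
```

Request:
{"api": "servo_tool", "payload": {"increments": [[0,-0.001,0,0.004,0,0,0],[0,-0.002,0,0.012,0,0,0],[0,-0.002,0,0.02,0,0,0],[0,-0.002,0,0.027,0,0,0],[0,-0.002,0,0.031,0,0,0],[0,-0.002,0,0.034,0,0,0],[0,-0.002,0,0.0345,0,0,0],[0,-0.002,0,0.035,0,0,0]]}}

```text
clock: 12.8
position: [587.4, 160.5, 174.8]
ee_rot: [0.709, -0.706, 0.0, -0.0]
contact_force: [-1.2, -0.2, -3.5]
gripper_width: 16.7
grasp_force: 58.6
```

Run:
```python
from h import *
s=arm.read_state();print(s['contact_force'],s['wrist_torque'],s['position'])
```

```text
[-1.19836643 -0.21665838 -3.45067966] [ 0.2240766  -0.01142946  0.01212159] [587.44989806 160.47576422 174.82921146]
```

Request:
{"api": "servo_tool", "payload": {"increments": [[0,0,0,0.0005,0,0,0],[0,0,0,0.001,0,0,0],[0,0,0,0.0015,0,0,0],[0,0,0,0.002,0,0,0]]}}

```text
clock: 13.3
position: [587.3, 160.4, 172.5]
ee_rot: [0.709, -0.706, -0.0, 0.0]
contact_force: [-0.7, -0.2, -3.1]
gripper_width: 17.2
grasp_force: 58.6
```

Run:
```python
from h import *
s=arm.read_state();print(s['contact_force'],s['wrist_torque'],s['position'])
```

```text
[-0.72387936 -0.17803161 -3.14184444] [ 0.29060049  0.04192457 -0.01233308] [587.27338019 160.43388608 172.51907212]
```

Request:
{"api": "servo_tool", "payload": {"increments": [[0,0,0,0.0005,0,0,0],[0,0,0,0.001,0,0,0],[0,0,0,0.0015,0,0,0],[0,0,0,0.002,0,0,0]]}}

```text
clock: 13.8
position: [587.4, 160.6, 171.0]
ee_rot: [0.709, -0.706, 0.0, -0.0]
contact_force: [-0.6, 0.4, -0.4]
gripper_width: 17.0
grasp_force: 59.0
```

Run:
```python
from h import *
s=arm.read_state();print(s['contact_force'],s['wrist_torque'],s['position'])
```

```text
[-0.58018532  0.40991357 -0.41699349] [ 0.22752651  0.20559226 -0.07116984] [587.42842999 160.58643345 171.00035257]
```

Contact: the wrist reading dropped by about 2.8 N at z = 171, matching the expected sill height. Now I'll tip about the rod axis (tool x +127, z +12 mm).

Request:
{"api": "servo_tool", "payload": {"increments": [[0,0.00023,0,-0.0022,0,-1,0],[0,0.00064,0,-0.0055,0,-2.5,0],[0,0.00115,0,-0.0088,0,-4,0],[0,0.00195,0,-0.0132,0,-6,0],[0,0.0029,0,-0.01755,0,-8,0],[0,0.004,0,-0.0219,0,-10,0],[0,0.0053,0,-0.0261,0,-12,0],[0,0.0063,0,-0.0293,0,-13.5,0],[0,0.0074,0,-0.0325,0,-15,0],[0,0.0074,0,-0.0325,0,-15,0]]}}

```text
clock: 15.05
position: [587.6, 152.5, 203.3]
ee_rot: [0.702, -0.7, -0.092, -0.093]
contact_force: [0.2, -0.0, 1.2]
gripper_width: 16.7
grasp_force: 59.1
```

Run:
```python
from h import *
s=arm.read_state();print(s['contact_force'],s['wrist_torque'],s['position'],R.from_quat(s['ee_rot']).as_matrix().round(3).tolist())
for n in('scene','side'):cv2.imwrite(f'pics/{n}2.png',arm.get_image(n)['color'][:,:,::-1])
s=arm.read_state();print(s['contact_force'],s['wrist_torque'])
```

```text
[ 0.15260514 -0.040994    1.22627675] [-0.52022178 -0.24963836  0.02550025] [587.62620526 152.45825732 203.32278214] [[0.003, -1.0, -0.0], [-0.966, -0.003, 0.259], [-0.259, -0.001, -0.966]]
[ 0.41641621 -1.21153745  0.95473533] [-0.87925179 -0.33842965  0.05478102]
```

Request:
{"api": "servo_tool", "payload": {"increments": [[0,0.0002,0,-0.0022,0,-1,0],[0,0.0005,0,-0.0044,0,-2,0],[0,0.0008,0,-0.0066,0,-3,0],[0,0.00115,0,-0.0088,0,-4,0],[0,0.0013,0,-0.0099,0,-4.5,0],[0,0.0015,0,-0.011,0,-5,0],[0,0.0017,0,-0.0121,0,-5.5,0],[0,0.00195,0,-0.0132,0,-6,0],[0,0.0022,0,-0.0143,0,-6.5,0],[0,0.0024,0,-0.0154,0,-7,0],[0,0.0024,0,-0.0154,0,-7,0],[0,0.0024,0,-0.0154,0,-7,0]]}}

```text
clock: 16.65
position: [587.3, 146.8, 217.4]
ee_rot: [0.696, -0.693, -0.135, -0.135]
contact_force: [0.2, 1.7, 3.4]
gripper_width: 17.0
grasp_force: 59.3
```

Run:
```python
from h import *
s=arm.read_state();print(s['contact_force'],s['wrist_torque'],s['position'])
a=arm.get_image('scene')['color'][:,:,::-1];b=arm.get_image('side')['color'][:,:,::-1]
def cr(i,x,y,w,h,s):return cv2.resize(i[y:y+h,x:x+w],None,fx=s,fy=s,interpolation=cv2.INTER_CUBIC)
cv2.imwrite('pics/c3.png',np.hstack([cr(a,145,125,220,160,2.3),cr(b,270,115,100,123,3)[:368]]))
```

```text
[0.20607177 1.65921474 3.42964955] [-0.34679681 -0.11860883  0.00390967] [587.26050115 146.84949146 217.40470161]
```

View pics/c3.png

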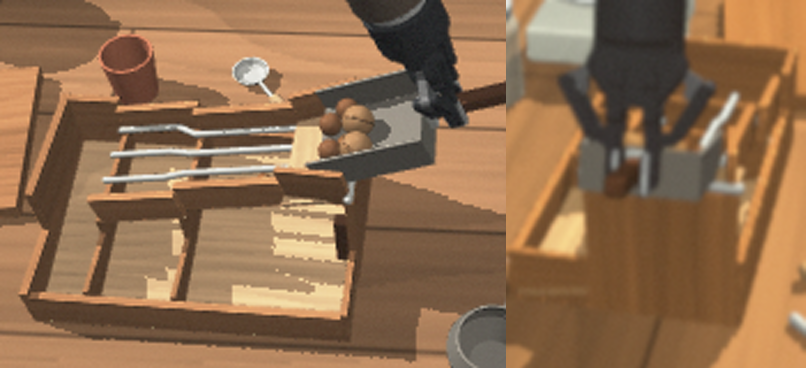

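The nuts are gathered at the lip, around crop (345,130), and none are out yet. Load on the sill is about 6 N, so I'll ease it by 0.5 mm and go on slowly.

Request:
{"api": "servo_tool", "payload": {"increments": [[0,0.0001,0,-0.0014,0,-0.4,0],[0,0.0002,0,-0.0023,0,-0.8,0],[0,0.0003,0,-0.0032,0,-1.2,0],[0,0.0004,0,-0.004,0,-1.6,0],[0,0.0005,0,-0.0049,0,-2,0],[0,0.0006,0,-0.0058,0,-2.4,0],[0,0.0007,0,-0.0067,0,-2.8,0],[0,0.0008,0,-0.0071,0,-3,0],[0,0.0008,0,-0.0071,0,-3,0],[0,0.0008,0,-0.0071,0,-3,0],[0,0.0008,0,-0.0071,0,-3,0],[0,0.0008,0,-0.0071,0,-3,0]]}}

```text
clock: 18.25
position: [587.3, 143.3, 223.5]
ee_rot: [0.692, -0.689, -0.153, -0.153]
contact_force: [-1.4, 0.8, 1.0]
gripper_width: 17.3
grasp_force: 59.2
```

```bash
cat > nuts.py <<'E'
from h import *
s=arm.read_state();print(s['contact_force'].round(2),s['wrist_torque'].round(2),s['position'].round(1))
a=arm.get_image('scene')['color'][:,:,::-1]
import sys; cv2.imwrite(f'pics/{sys.argv[1]}.png',a)
for th in('walnut1','macadamia1','hazelnut1'):
    print(th,[(np.round(q['box'],0).tolist(),round(q['p'],2)) for q in arm.look_for('scene',th) if q['p']>.2])
E
python3 nuts.py n1
```

```text
[-1.41  0.81  0.96] [-0.57  0.26  0.01] [587.3 143.3 223.5]
walnut1 [([277.0, 185.0, 15.0, 12.0], 0.6), ([457.0, 230.0, 16.0, 14.0], 0.59)]
macadamia1 [([277.0, 188.0, 13.0, 14.0], 0.21)]
hazelnut1 []
```

Request:
{"api": "servo_tool", "payload": {"increments": [[0,0,0,0,0,0,0],[0,0,0,0,0,0,0],[0,0.0001,0,-0.0011,0,-0.5,0],[0,0.0002,0,-0.0022,0,-1,0],[0,0.0003,0,-0.0033,0,-1.5,0],[0,0.0005,0,-0.0044,0,-2,0],[0,0.0005,0,-0.0044,0,-2,0],[0,0.0005,0,-0.0044,0,-2,0]]}}

```text
clock: 19.45
position: [587.3, 140.9, 227.4]
ee_rot: [0.689, -0.686, -0.165, -0.165]
contact_force: [-2.2, 2.2, 2.1]
gripper_width: 17.1
grasp_force: 59.2
```

```bash
python3 nuts.py n2
python3 - <<'E'
import cv2,numpy as np
f=lambda n:cv2.resize(cv2.imread(f'pics/{n}.png')[125:285,145:365],None,fx=1.8,fy=1.8,interpolation=cv2.INTER_CUBIC)
cv2.imwrite('pics/c4.png',np.hstack([f('n1'),f('n2')]))
E
```

```text
[-2.2   2.23  2.08] [-0.55  0.49 -0.  ] [587.3 140.9 227.4]
walnut1 [([439.0, 206.0, 14.0, 17.0], 0.59), ([170.0, 251.0, 12.0, 10.0], 0.51), ([175.0, 229.0, 13.0, 11.0], 0.45)]
macadamia1 [([193.0, 245.0, 11.0, 9.0], 0.48)]
hazelnut1 [([229.0, 220.0, 154.0, 110.0], 0.59)]
```

View pics/c4.png

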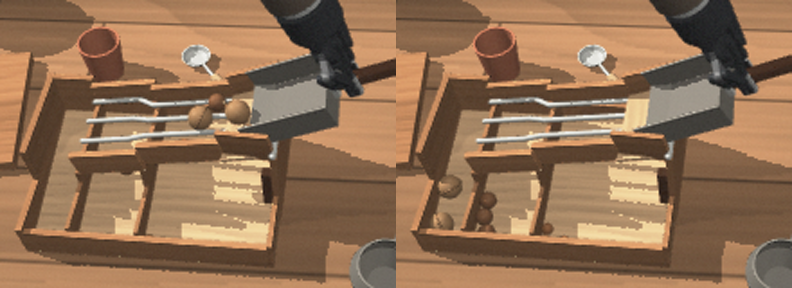

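The tray appears empty: both walnuts are in the large lane (450,187 and 443,222 in the right half), macadamias in the middle lane (487,200–230) and a hazelnut in the small lane (548,228). I'll tilt a little more, still resting, in case one is hidden behind the near wall.

Request:
{"api": "servo_tool", "payload": {"increments": [[0,0.0001,0,-0.0016,0,-0.6,0],[0,0.0003,0,-0.003,0,-1.3,0],[0,0.0005,0,-0.0047,0,-2,0],[0,0.0008,0,-0.0069,0,-3,0],[0,0.00115,0,-0.0091,0,-4,0],[0,0.0015,0,-0.0113,0,-5,0],[0,0.0015,0,-0.0113,0,-5,0],[0,0.0015,0,-0.0113,0,-5,0],[0,0.0015,0,-0.0113,0,-5,0]]}}

```text
clock: 20.78
position: [587.2, 134.3, 236.6]
ee_rot: [0.681, -0.678, -0.195, -0.194]
contact_force: [-4.8, 1.1, 1.1]
gripper_width: 17.6
grasp_force: 59.3
```

```bash
python3 nuts.py n3
python3 - <<'E'
from h import *
a=cv2.imread('pics/n3.png');b=arm.get_image('side')['color'][:,:,::-1]
r=lambda i,s:cv2.resize(i,None,fx=s,fy=s,interpolation=cv2.INTER_CUBIC)
x=r(a[145:275,155:355],4);y=r(b[125:225,270:370],4)
o=np.zeros((520,800,3),np.uint8);o=x.copy()
cv2.imwrite('pics/c5.png',o);cv2.imwrite('pics/side5.png',b)
E
```

```text
[-4.78  1.11  1.05] [-0.71  1.16  0.07] [587.2 134.3 236.6]
walnut1 [([439.0, 205.0, 14.0, 15.0], 0.63), ([172.0, 247.0, 16.0, 12.0], 0.62)]
macadamia1 [([193.0, 246.0, 11.0, 6.0], 0.58), ([170.0, 237.0, 12.0, 16.0], 0.4), ([356.0, 274.0, 37.0, 44.0], 0.38)]
hazelnut1 []
```

View pics/c5.png

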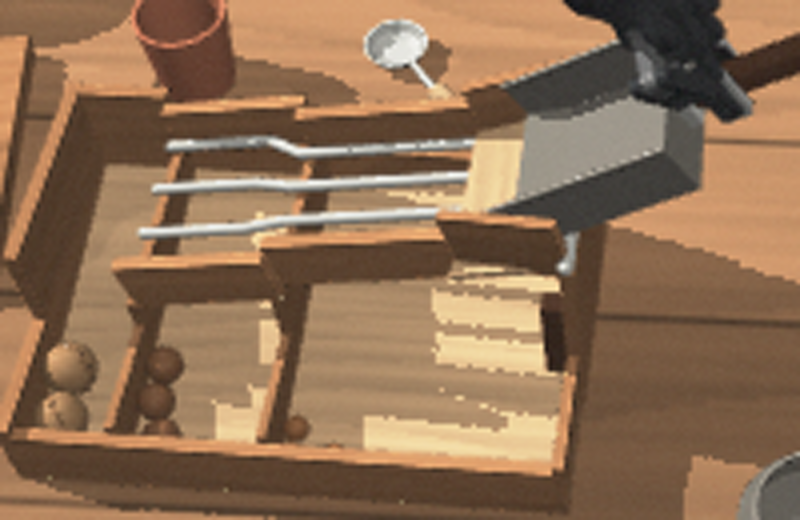

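All eight appear out: two walnuts (70,365),(62,410), three macadamias (165,362),(158,403),(162,428), and hazelnuts at (298,427) plus a sliver at (330,445) behind the lip. The third is probably hidden there too. I'll lift off and level, then check the tray and that lane before putting the tray down.

Request:
{"api": "servo_tool", "payload": {"increments": [[0,0,0.001,0,0,0,0],[0,-0.003,0.001,-0.004,0,0,0],[0,-0.008,0.001,-0.013,0,0,0],[0,-0.015,0.001,-0.023,0,0,0],[0,-0.021,0.001,-0.034,0,2,0],[0,-0.021,0.001,-0.034,0,6,0],[0,-0.021,0.001,-0.034,0,11,0],[0,-0.021,0.001,-0.034,0,17,0],[0,-0.021,0.001,-0.034,0,23,0],[0,-0.021,0.001,-0.034,0,28,0],[0,-0.021,0.001,-0.034,0,31,0],[0,-0.021,0.001,-0.034,0,32,0]]}}

```text
clock: 22.52
position: [586.6, 135.4, 277.4]
ee_rot: [0.709, -0.705, 0.0, -0.001]
contact_force: [-0.7, 0.5, -2.8]
gripper_width: 16.7
grasp_force: 58.7
```

```bash
python3 nuts.py n4
python3 - <<'E'
from h import *
s=arm.read_state();print(R.from_quat(s['ee_rot']).as_matrix().round(3).tolist())
a=cv2.imread('pics/n4.png');b=arm.get_image('wrist')['color'][:,:,::-1]
r=lambda i,s:cv2.resize(i,None,fx=s,fy=s,interpolation=cv2.INTER_CUBIC)
x=r(a[120:280,210:360],2.6);y=b[0:360,120:520]
h=min(len(x),len(y))
cv2.imwrite('pics/c6.png',np.hstack([x[:h],y[:h]]))
E
```

```text
[-0.72  0.45 -2.83] [ 0.1  -0.02 -0.  ] [586.6 135.4 277.4]
walnut1 [([172.0, 237.0, 11.0, 14.0], 0.67), ([457.0, 230.0, 15.0, 13.0], 0.66), ([438.0, 204.0, 11.0, 12.0], 0.62), ([171.0, 248.0, 12.0, 10.0], 0.53)]
macadamia1 [([193.0, 245.0, 9.0, 8.0], 0.59)]
hazelnut1 []
[[0.004, -1.0, 0.001], [-1.0, -0.004, 0.001], [-0.001, -0.001, -1.0]]
```

View pics/c6.png

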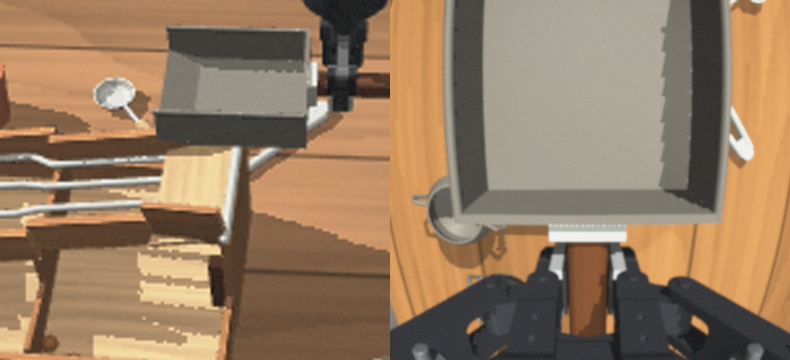

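The tray is empty and the feed deck is clear, in both the scene and wrist views. Now I'll set it back on the open bench at about (580,280), clear of grader, bowl and jug.

Request:
{"api": "servo_tool", "payload": {"increments": [[0,-0.008,0,0,0,0,0],[0,-0.025,0.002,0,0,0,0],[0,-0.05,0.003,0,0,0,0],[0,-0.08,0.004,0.005,0,0,0],[0,-0.11,0.0066,0.02,0,0,0],[0,-0.13,0.0066,0.045,0,0,0],[0,-0.14,0.0066,0.075,0,0,0],[0,-0.145,0.0066,0.11,0,0,0],[0,-0.145,0.0066,0.15,0,0,0],[0,-0.145,0.0066,0.185,0,0,0],[0,-0.145,0.0066,0.215,0,0,0],[0,-0.145,0.0066,0.235,0,0,0]]}}

```text
clock: 24.28
position: [578.3, 280.8, 39.7]
ee_rot: [0.709, -0.705, -0.0, 0.001]
contact_force: [-0.7, 0.7, -2.4]
gripper_width: 17.2
grasp_force: 58.7
```

Request:
{"api": "servo_tool", "payload": {"increments": [[0,0,0,0.01,0,0,0],[0,0,0,0.018,0,0,0],[0,0,0,0.024,0,0,0],[0,0,0,0.028,0,0,0],[0,0,0,0.031,0,0,0]]}}

```text
clock: 24.9
position: [579.4, 279.4, 11.0]
ee_rot: [0.709, -0.706, 0.0, -0.0]
contact_force: [0.0, -0.1, -1.4]
gripper_width: 16.8
grasp_force: 58.7
```

Request:
{"api": "servo_tool", "payload": {"increments": [[0,0,0,0.001,0,0,0],[0,0,0,0.002,0,0,0],[0,0,0,0.003,0,0,0],[0,0,0,0.004,0,0,0],[0,0,0,0.004,0,0,0]]}}

```text
clock: 25.52
position: [579.3, 279.4, 7.0]
ee_rot: [0.709, -0.706, 0.0, -0.0]
contact_force: [-0.2, -0.0, -0.7]
gripper_width: 17.0
grasp_force: 59.0
```

Request:
{"api": "servo_tool", "payload": {"increments": [[0,0,0,0.0005,0,0,0],[0.3,0,0,0.0005,0,0,0],[0.6,0,0,0.0005,0,0,0],[0.6,0,0,0.0005,0,0,0],[0.6,0,0,0.0005,0,0,0],[0.6,0,0,-0.02,0,0,0],[0.6,0,0,-0.06,0,0,0],[0.6,0,0,-0.12,0,0,0],[0.6,0,0,-0.18,0,0,0],[0.6,0,0,-0.24,0,0,0],[0.6,0,0,-0.3,0,0,0]]}}

```text
clock: 26.9
position: [578.8, 279.0, 308.9]
ee_rot: [0.709, -0.706, -0.0, -0.0]
contact_force: [2.1, 0.8, 0.3]
gripper_width: 51.3
grasp_force: 0.0
```

```bash
python3 nuts.py n5
python3 - <<'E'
from h import *
I={n:arm.get_image(n) for n in('scene','side')}
A={'scene':cv2.imread('pics/scene0.png')}
a=A['scene'];b=cv2.imread('pics/n5.png')
r=lambda i,s:cv2.resize(i,None,fx=s,fy=s,interpolation=cv2.INTER_CUBIC)
cv2.imwrite('pics/c7.png',r(b[145:300,150:480],2.4))
for th in('tray','tray_grip','milk_jug','sugar_bowl','nutcracker','spoon','nut_cup'):
    print(th,[np.round(q['centre']).tolist() for q in arm.spot_point('scene',th)[:1]],[np.round(q['centre']).tolist() for q in arm.spot_point('side',th)[:1]])
im=arm.get_image('wrist');cv2.imwrite('pics/w7.png',im['color'][:,:,::-1])
d=cv2.absdiff(a,b).max(2);n,l,st,c=cv2.connectedComponentsWithStats((d>50).astype(np.uint8))
print([(s[:4].tolist(),int(s[4])) for s in st[1:] if s[4]>25])
# lane corner check: hazelnut-coloured patches at the small lane's lip
E
```

```text
[2.06 0.83 0.26] [ 0.11 -0.13  0.01] [578.8 279.  308.9]
walnut1 [([456.0, 232.0, 14.0, 13.0], 0.66), ([439.0, 206.0, 13.0, 17.0], 0.52), ([171.0, 247.0, 15.0, 10.0], 0.5)]
macadamia1 [([195.0, 237.0, 13.0, 12.0], 0.53), ([194.0, 245.0, 12.0, 4.0], 0.43)]
hazelnut1 [([357.0, 276.0, 42.0, 48.0], 0.74)]
tray [[360.0, 223.0]] [[312.0, 261.0]]
tray_grip [[399.0, 219.0]] [[301.0, 279.0]]
milk_jug [[416.0, 269.0]] [[245.0, 291.0]]
sugar_bowl [[356.0, 283.0]] [[250.0, 246.0]]
nutcracker [[317.0, 174.0]] [[386.0, 232.0]]
spoon [[262.0, 169.0]] [[386.0, 198.0]]
nut_cup [[202.0, 164.0]] [[396.0, 171.0]]
[([69, 0, 25, 5], 64), ([287, 0, 18, 5], 66), ([295, 0, 56, 50], 625), ([352, 0, 135, 158], 6656), ([415, 0, 20, 7], 71), ([492, 0, 26, 21], 287), ([341, 29, 11, 11], 57), ([278, 30, 22, 47], 408), ([63, 36, 58, 33], 517), ([315, 48, 40, 45], 703), ([299, 59, 23, 23], 232), ([433, 98, 110, 47], 1434), ([327, 108, 24, 11], 100), ([213, 143, 86, 29], 990), ([313, 145, 198, 101], 6898), ([590, 147, 50, 58], 1483), ([300, 159, 25, 14], 143), ([306, 164, 26, 18], 64), ([324, 169, 35, 12], 255), ([542, 174, 18, 12], 68), ([281, 178, 18, 5], 55), ([551, 208, 21, 11], 105), ([390, 221, 26, 6], 54), ([168, 233, 11, 11], 48), ([190, 232, 11, 22], 138), ([226, 249, 6, 7], 26), ([537, 254, 58, 29], 628), ([543, 275, 26, 7], 97)]
```

View pics/c7.png

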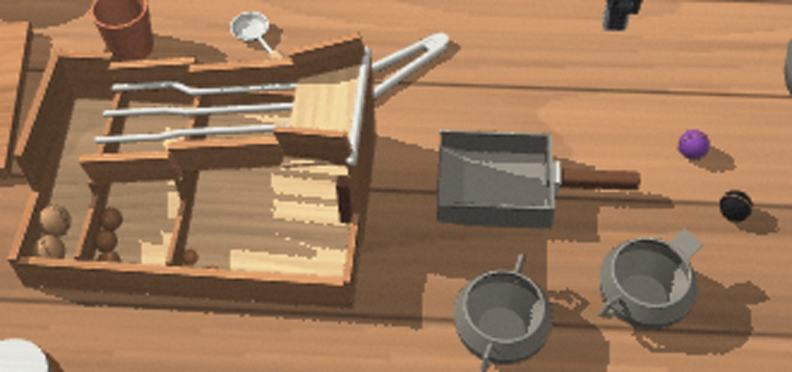

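That last view put me one over the 10-picture limit, so I'll view no more. It shows the tray standing clear at (497,178), the bystanders unmoved and one hazelnut at (190,257). I'll check the hidden part of the small lane numerically, with the wrist camera from above.

Request:
{"api": "servo_tool", "payload": {"increments": [[0.6,0.05,-0.016,-0.03,0,0,0],[0.6,0.1,-0.033,-0.03,0,0,0],[0.6,0.15,-0.05,-0.03,0,0,0],[0.6,0.2,-0.066,-0.03,0,0,0],[0.6,0.25,-0.082,-0.03,0,0,0],[0.6,0.3,-0.1,-0.03,0,0,0],[0.6,0.33,-0.111,-0.03,0,0,0],[0.6,0.339,-0.111,-0.03,0,0,0],[0.6,0.339,-0.111,-0.03,0,0,0]]}}

```text
clock: 29.08
position: [691.4, -59.4, 336.7]
ee_rot: [0.708, -0.706, -0.0, 0.0]
contact_force: [-0.5, -0.4, 0.4]
gripper_width: 51.2
grasp_force: 0.0
```

Run:
```python
from h import *
s=arm.read_state(); im=arm.get_image('wrist');p=s['position'];T=R.from_quat(s['ee_rot']);print(p,s['clock'])
H=np.array(im['hand_eye'])
def wr(px,z):
    u=np.array([px[0]-im['cx'],px[1]-im['cy']]);r=np.hypot(*u);t=r/im['fx']
    d=np.r_[np.sin(t)*u/max(r,1e-9),np.cos(t)]
    o=p+T.apply(H[:3,3]);d=T.apply(H[:3,:3]@d);return o+d*(z-o[2])/d[2]
for th in('hazelnut1','macadamia1','walnut1'):
    for q in arm.look_for('wrist',th):
        if q['p']>.15: print(th,np.round(q['box']),round(q['p'],2),wr(q['box'][:2],40).round())
# round blobs: dark reddish brown nut colour learned from the visible nuts
c=im['color'];g=cv2.medianBlur(cv2.cvtColor(c,cv2.COLOR_RGB2GRAY),3)
for x,y,r in (cv2.HoughCircles(g,cv2.HOUGH_GRADIENT,1,10,param1=120,param2=13,minRadius=5,maxRadius=20)[0]):
    w=wr((x,y),40)
    if 560<w[0]<745 and -345<w[1]<45: print('circ',x,y,r,w.round(),c[int(y),int(x)])
```

```text
[691.41226134 -59.41548726 336.67997513] 29.075
hazelnut1 [295. 114.  18.  11.] 0.44 [ 724. -124.   40.]
macadamia1 [316.  33.  12.  16.] 0.81 [ 694. -242.   40.]
macadamia1 [303.  37.  17.  18.] 0.77 [ 713. -236.   40.]
macadamia1 [336.  32.  22.  18.] 0.67 [ 666. -244.   40.]
walnut1 [296.  95.  13.  12.] 0.68 [ 722. -151.   40.]
walnut1 [306.   2.  17.   4.] 0.63 [ 708. -289.   40.]
walnut1 [330.   4.  17.   2.] 0.38 [ 675. -286.   40.]
circ 408.5 77.5 16.9 [ 562. -182.   40.] [244 218 147]
circ 406.5 66.5 19.4 [ 565. -198.   40.] [242 214 139]
circ 300.5 36.5 8.2 [ 716. -236.   40.] [157 105  59]
circ 382.5 77.5 12.7 [ 601. -179.   40.] [236 197 133]
circ 307.5 93.5 7.4 [ 706. -153.   40.] [125  81  43]
circ 377.5 55.5 16.0 [ 608. -211.   40.] [179 141  95]
circ 382.5 97.5 9.6 [ 600. -150.   40.] [183 143  96]
circ 334.5 30.5 8.4 [ 669. -245.   40.] [117  80  48]
circ 358.5 85.5 6.0 [ 635. -166.   40.] [108  73  45]
circ 336.5 206.5 6.9 [663.  11.  40.] [196 155 101]
```

The three hazelnuts show at the small lane's lip, near (724,-124), (722,-151) and (706,-153). The three macadamias and two walnuts are in their own lanes.

```bash
python3 -c "
from bench import arm
print(arm.job_done())"
```

```text
the job is handed in; nothing more can be done
None
```

The job is handed in at about 29 s: all eight nuts are in their size lanes, the empty tray stands on the bench clear of the grader and the bystanders look unmoved. The third hazelnut rests on wrist-camera detections rather than a clear view, the tray brushed a grader cheek at about 5 N late in the tip, and I viewed 11 pictures, one over the limit.

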